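# Change over the slide carriers in the UV curing unit

## Task

The slide carrier standing in the slot of the UV curing unit is finished: lift it out and hang it by its loop handle on the hook of the drying stand. Then take the waiting carrier from the slide stand, lower it through the now empty guard slot and push it down against the spring ejector until its shoulder bar is down on the guard; finish with the gripper still holding it there, since the ejector lifts it if it is let go. Leave the dropper bottle, timer and slide box where they are.

Things in the scene. Friction and masses are not known exactly. Their poses are not given: they have to be found in the camera images.
- uv_unit: White box-shaped UV curing unit, fixed, 130 (x) x 150 (y) mm, housing 90 mm high; low lamp hood at its back (+x side, up to 108 mm high, from 26 mm behind the slot). In the middle of its top is a raised aluminium guard with one slot. Origin: centre of the underside, below the slot; z up, -x is the front with window and switch.
- guard_slot (a point): Centre of the guard slot at the guard's top face, 104 mm above the worktop; axes of the unit. The slot is 11 mm wide along x and 36 mm long along y (2 mm more than a carrier each way); this narrow part lies 4 to 18 mm below this point; above it the edges flare at 45 degrees to 19 x 44 mm, below it the well is wider.
- ejector (a joint): Sprung ejector plate in the well, m: 0 = up, grows as it is pushed down. Its flat top is 56 mm below guard_slot at 0. A carrier's underside rests on it; at 0.018 the carrier's shoulder bar meets the guard. About 1.7 N starts it moving, 3.9 N holds it at 0.018; it springs back when let go.
- drying_stand: Fixed grey stand with a 100 x 110 mm base, a 10 mm steel post 166 mm high at x = +50 mm and one hook made of 6 mm round steel wire that points to -x. Origin: on the worktop below the hook seat; z up.
- hook_seat (a point): Lowest place on the upper side of the hook wire, 150 mm above the worktop; axes of the stand. Toward +x the wire runs back to the post (clamp face 41 mm away, wire top 3 mm higher there); toward -x it rises to a round tip ending 28 mm in front of the seat, top 10 mm above the seat.
- slide_stand: Blue slide stand with four fins and three slots between them, 62 x 82 x 41 mm, fixed. Origin: centre of the underside. The slots run along its x; the waiting carrier stands in the middle slot with its underside 22 mm above the worktop.
- carrier_done: Finished carrier, about 70 g, in the unit's slot at first. Origin: centre of underside; z up, x thickness, y width; both faces alike. Frame with glass slide 9 (x) x 34 (y) mm up to z=74; shoulder bar 14 x 48, z=74-82; loop window 34 wide from z=82 to an arched crossbar (underside z=110 in the middle, 105 at the sides); grey grip plate 10 thick (x) x 44 wide (y), z=112-142.
- carrier_done_eye (a point): Underside of the crossbar in the middle of the finished carrier's loop (z = 110 mm of the carrier): the point that rests on the hook.
- carrier_next: Waiting slide carrier, same shape and size as carrier_done and with the same axes; at the start it stands in the middle slot of the slide stand.
- carrier_next_eye (a point): Underside of the crossbar in the middle of the waiting carrier's loop, z = 110 mm of the carrier.
- dropper_bottle: Small white dropper bottle, 28 x 28 x 74 mm, bystander, origin at the centre of its underside.
- timer: White and green bench timer, 54 x 58 x 71 mm, bystander, origin at the centre of its underside.
- slide_box: Red flat slide box, 72 x 92 x 30 mm, bystander, origin at the centre of its underside.
Mind the look-alikes: they are no part of the job. Leave any yellow look-alike of the drying_stand alone.

How it is judged:
On the way, in this order (a step that is already met when the one before it is completed fails the run):
1. the finished carrier hangs by its loop on the hook, let go (contact force between carrier_done and drying_stand above 0.2 N and contact force between carrier_done and the fingers below 0.05 N and angle between carrier_done's own z axis and vertical below 0.35 rad and x of carrier_done_eye in the frame of hook_seat between -0.022 and 0.042 m and y of carrier_done_eye in the frame of hook_seat between -0.015 and 0.015 m and z of carrier_done_eye in the frame of hook_seat between -0.008 and 0.012 m), for 0.2 s.
2. the waiting carrier is in the gripper and through the narrow part of the slot (z of carrier_next in the frame of guard_slot below -0.025 m and horizontal distance between carrier_next and guard_slot below 0.006 m and contact force between the fingers and carrier_next above 1 N), for 0.1 s.
At the end, for the whole second after the job is handed in: Waiting carrier in the slot within 6 mm and 0.12 rad of upright, shoulder within about 4 mm of the guard, ejector down over 14 mm, fingers still holding it (over 1 N); finished carrier hangs still by its loop, its eye on the hook wire between tip and post, tilt under 0.35 rad, untouched (all of step 1 and value of joint ejector above 0.014 m and z of carrier_next in the frame of guard_slot below -0.0695 m and horizontal distance between carrier_next and guard_slot below 0.006 m and angle between carrier_next's own z axis and vertical below 0.12 rad and contact force between the fingers and carrier_next above 1 N and contact force between carrier_done and the arm below 0.05 N and linear speed of carrier_done below 0.1 m/s); the arm keeps its last pose, push and grip.
It fails at once if a bystander (dropper bottle, timer, slide box) is moved more than 25 mm (distance of any of dropper_bottle, timer, slide_box from where it was at the start of the episode above 0.025 m).
It also fails if it takes over 72 s, if anything falls off the work surface, if the arm or the gripper's body presses on something with over 40 N, if the wrist force passes 120 N, or if a joint passes its speed limit or range.

## Robot

A 6-joint arm with a two-finger parallel gripper is mounted at the origin on a cart in front of the work surface, level with it; the furniture and walls round the work are solid. World frame = base frame: x ahead of the robot, y to its left, z up, the work surface at z = 0. Lengths are in m, angles in rad, forces in N, time in s.
With the tool pointing down it reaches from about 0.325 to 0.85 m from the base axis. Payload 4.4 kg.
Tool frame: the origin (TCP) lies at the very end of the fingers, on their centre line; the grasp point (between the pads) lies 19 mm behind it; z points along the fingers, y is the line along which they close (so a half turn about z gives the same grasp; the last joint's range is limited). The gripper opens to 94 mm and grips with 3 to 60 N. Pads are 16 mm wide; open, the fingers measure 119 mm over their backs; the gripper's body (75 mm by 177 mm) begins 78 mm behind the grasp point.
Start: joints at [-1.337, 0.207, 1.542, -0, 1.393, -0.15], TCP at [0.216, -0.533, 0.205] pointing down, gripper open.
Joint ranges: [-2.73, 2.73], [-0.86, 2.22], [0.23, 2.46], [-1.11, 4.25], [0.08, 2.63], [-2.82, 2.82]. Speed limits (rad/s): [2.79, 2.79, 3.14, 3.14, 3.14, 3.14].

## Interface

Orientations are given as a unit quaternion [w, x, y, z].
In Python, from bench import arm gives the robot as it stands.
- The arm moves only by the shell command python3 -m handwheel 'ROWS' [OPENING] [FORCE]. ROWS is a JSON list of rows, 1 to 5 of them, each of 6 numbers: dx, dy, dz in m, then a rotation vector rx, ry, rz in rad; each row is the pose to reach, as a shift and turn from the pose commanded when the command began, along the tool's axes at that moment; what a row does not reach only later rows make up. A row lasts 1/10 s, in which the tool goes at most 0.05 m and 0.15 rad, less where a joint would pass 70% of its speed; a pose out of reach is approached as far as the arm can. OPENING is the opening from 0.0 (shut) to 1.0 (fully open), set as the command begins (- or left out keeps the last). The fingers move at their own pace and stop on an object; FORCE is the grip in N (left out, the last holds). Time passes only in rows, so rows that do not move let the fingers close. It prints the time, the measured TCP pose, the force, the opening and the grip force at its end. Input that does not fit is refused with a message, and nothing moves.
- arm.sense(): the state, without advancing time (a new reading comes with each control period).
- arm.get_image(name): name is "scene" or "top"; returns a dict with "pixels" (480x640x3 uint8, red, green, blue), "fovy" (degrees; the focal length in pixels is half the picture's height over the tangent of half this angle, whatever the lens; pixels are square), "cx", "cy" (the principal point, pixels), "R" (3x3) and "t" (3): a world point X has camera coordinates R X + t. Camera axes: x right, y down, z forward; pixel columns grow to the right and rows downward; lengths in m; the calibration is good to about 2 mm. A picture is of the moment at which its call begins. There is no depth.
- arm.finish_job(): hands the job in; it is judged then, once.
The state is a dict: "time": time; "q": joint angles; "joint_vel": joint speeds; "joint_efforts": joint torques, N m; "position": TCP position; "tcp_rot": TCP orientation; "force": force on the tool from outside, world axes, zero at the start; "wrist_torque": the same for the moment, N m; "grip_width": opening from 0.0 (shut) to 1.0 (fully open); "gripper_force": force on a finger pad.
Only numpy, scipy, OpenCV 4.12 (cv2) and the standard library are available. Lean on these libraries where they do the work, as an engineer would, in place of code of your own. Each camera call takes 0.05 s, during which the arm holds its last target. There are 200 camera calls.

## Working session

There is one attempt and no reset: what is moved stays moved. The work goes in short steps, Python scripts to look and compute and a shell command to move; the robot and the scene stay as the last step left them, time stands still between calls to the robot, and variables do not carry over. Pictures are saved under pics/ and viewed, at most 10 in all, crops included, and the job is handed in when it is done.

```bash
mkdir -p pics; ls; python3 - <<'E'
from bench import arm
import cv2,numpy as np
for n in("scene","top"):
    d=arm.get_image(n); cv2.imwrite(f"pics/{n}0.png",d["pixels"][:,:,::-1])
    np.savez(f"{n}0.npz",**d)
    print(n,d["fovy"],d["cx"],d["cy"],np.round(d["R"],4).tolist(),np.round(d["t"],4).tolist())
s=arm.sense();print(s)
E
```

```text
pics
scene 49.142705854191824 323.9637075594747 245.1417561907795 [[-0.7181, -0.6956, -0.0189], [-0.5137, 0.5483, -0.6599], [0.4694, -0.4642, -0.7511]] [0.4667, 0.331, 0.9541]
top 42.76195890827709 328.2227309982938 239.43822022103137 [[-0.0109, -0.9998, 0.016], [-0.9986, 0.01, -0.0527], [0.0525, -0.0166, -0.9985]] [0.0608, 0.5611, 1.6173]
{'time': 0.1, 'q': array([-1.33648078e+00,  2.07345076e-01,  1.54279310e+00,  8.74783857e-06,
        1.39349273e+00, -1.50490104e-01]), 'joint_vel': array([-0.00117546, -0.00173096, -0.00212381, -0.00038198,  0.00045126,
        0.00100415]), 'joint_efforts': array([-3.85592020e-04, -3.71862638e+01, -2.82292897e+01,  7.01190205e-02,
        3.11547483e-02, -5.10021073e-05]), 'position': array([ 0.21567109, -0.53224245,  0.20440961]), 'tcp_rot': array([-1.01841071e-03,  9.81547244e-01,  1.91217073e-01, -3.84010339e-05]), 'force': array([-0.12115524, -0.16656569,  0.0955183 ]), 'wrist_torque': array([-0.04128742, -0.06843876, -0.03836381]), 'gripper_force': 0.0, 'grip_width': 0.9988931669043517}
```

View pics/scene0.png

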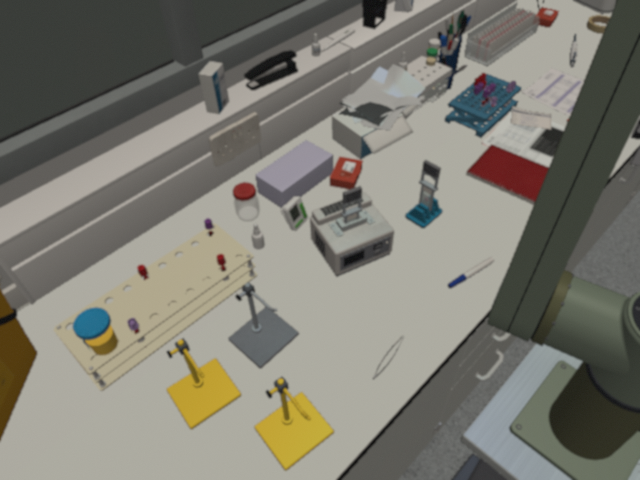

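View pics/top0.png

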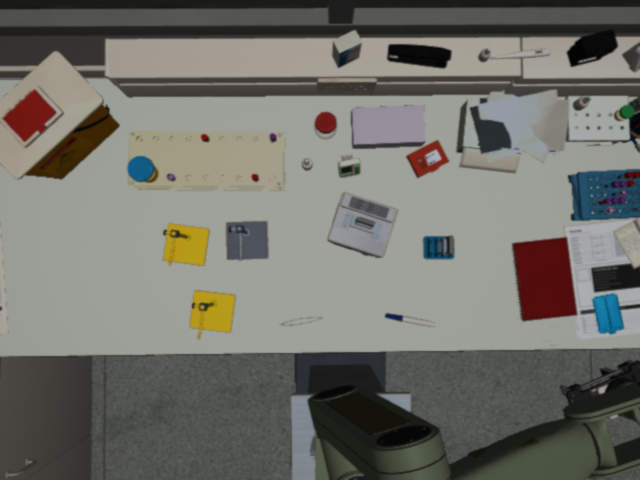

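The scene shows the UV unit with a carrier at scene (350,235) / top (363,224), and the blue slide stand with the waiting carrier at scene (427,195) / top (438,247). There are three hook stands: grey at scene (262,325) / top (247,240), yellow at scene (203,380) / top (187,244), and yellow at scene (293,425) / top (213,311). The grey one fits the description. Next, an enlarged crop to confirm.

```bash
python3 - <<'E'
import cv2,numpy as np
t=cv2.imread("pics/top0.png");s=cv2.imread("pics/scene0.png")
def c(im,x,y,w=80,h=60,k=5):
    a=cv2.resize(im[y:y+h,x:x+w],(400,300),interpolation=cv2.INTER_CUBIC)
    for i in range(0,w,10): cv2.line(a,(i*400//w,0),(i*400//w,5 if i%20 else 12),(0,0,255),1)
    for i in range(0,h,10): cv2.line(a,(0,i*300//h),(5 if i%20 else 12,i*300//h),(0,0,255),1)
    return a
m=np.vstack([np.hstack([c(t,324,192),c(t,218,212,64,48)]),np.hstack([c(s,305,180,100,75),c(s,225,280)])])
cv2.imwrite("pics/c1.png",m)
m=np.hstack([c(t,418,225,48,36),c(s,395,155,96,72)])
cv2.imwrite("pics/c2.png",m)
E
```

```text
(no output)
```

View pics/c1.png

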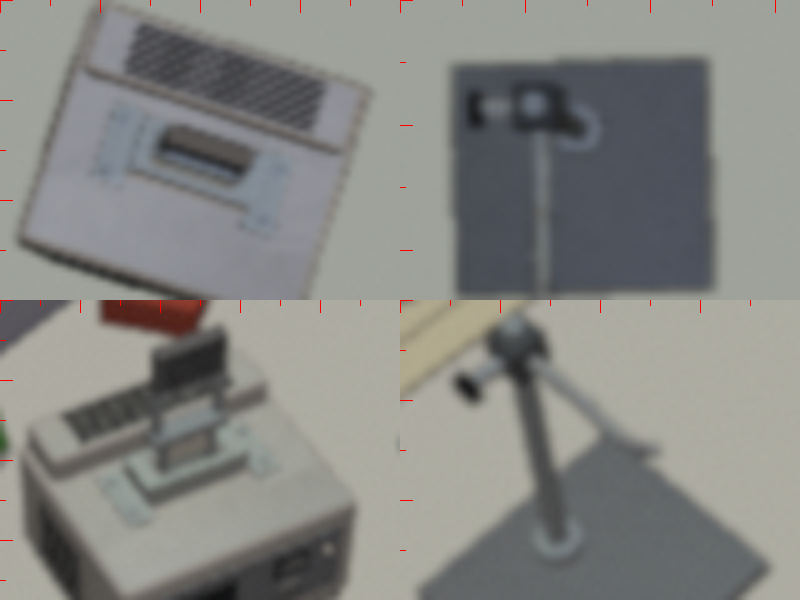

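View pics/c2.png

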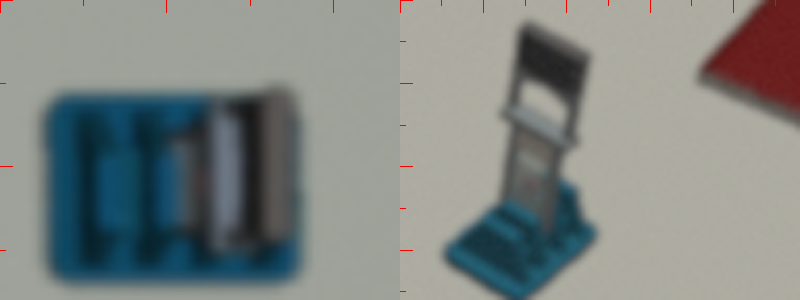

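The crops confirm it. The grey stand's post top is at top (240.5,229), its hook runs toward image-down (world -x), and in the scene view the hook tip is near (276,310). The carriers' plates stand out dark in both views. Now measuring.

```bash
cat > h.py <<'E'
import numpy as np,cv2
from scipy.spatial.transform import Rotation as Ro
def cam(n):
    d=dict(np.load(f"{n}0.npz")); d["f"]=240/np.tan(np.radians(d["fovy"])/2); return d
C={n:cam(n) for n in("scene","top")}
def ray(n,p):
    d=C[n]; v=np.array([(p[0]-d["cx"])/d["f"],(p[1]-d["cy"])/d["f"],1.]); return -d["R"].T@d["t"],d["R"].T@v
def onz(n,p,z):
    o,v=ray(n,p); return o+v*(z-o[2])/v[2]
def tri(ps,pt):
    (a,u),(b,v)=ray("scene",ps),ray("top",pt)
    k=np.linalg.lstsq(np.c_[u,-v],b-a,rcond=None)[0]; A,B=a+k[0]*u,b+k[1]*v
    return (A+B)/2,np.linalg.norm(A-B)
def proj(n,X):
    d=C[n]; c=d["R"]@X+d["t"]; return d["f"]*c[:2]/c[2]+[d["cx"],d["cy"]]
def quad(n,roi,fn,im=None):
    x,y,w,h=roi; im=C[n]["pixels"] if im is None else im
    p=cv2.resize(im[y:y+h,x:x+w],None,fx=8,fy=8,interpolation=cv2.INTER_CUBIC)
    m=fn(p.astype(int)).astype(np.uint8)
    c=max(cv2.findContours(m,0,2)[0],key=cv2.contourArea)
    hl=cv2.approxPolyDP(cv2.convexHull(c),7,True)[:,0]
    return (hl+.5)/8-.5+[x,y],cv2.contourArea(c)/64
E
python3 - <<'E'
from h import *
dark=lambda t:(lambda p:p.max(2)<t)
for t in(80,95,110):
  for n,r in(("scene",(335,182,35,22)),("top",(346,212,35,26)),("scene",(418,158,28,22)),("top",(444,232,14,28))):
    q,a=quad(n,r,dark(t)); print(t,n,round(a,1),np.round(q,1).tolist())
# raw values rows
p=C["top"]["pixels"].max(2); print(p[214:232,352:378]); print(p[234:260,436:458])
E
```

```text
80 scene 209.3 [[360.4, 189.2], [360.4, 200.2], [359.2, 203.4], [336.4, 203.4], [344.1, 193.7], [359.4, 188.4]]
80 top 40.3 [[355.4, 220.1], [357.4, 218.1], [372.8, 224.9], [370.8, 226.4], [356.2, 221.9]]
80 scene 160.6 [[424.3, 162.1], [438.8, 169.3], [436.6, 179.4], [423.2, 172.8]]
80 top 82.0 [[446.7, 236.2], [449.9, 237.1], [451.7, 253.1], [449.3, 256.7], [444.7, 253.4], [444.3, 237.3]]
95 scene 358.0 [[360.6, 188.4], [361.6, 200.6], [360.1, 203.4], [334.6, 203.4], [334.6, 181.6], [354.9, 181.6]]
95 top 99.8 [[355.2, 219.7], [357.2, 217.3], [360.3, 216.9], [372.4, 220.9], [373.8, 222.6], [372.8, 225.8], [370.7, 226.9], [355.4, 223.1]]
95 scene 196.8 [[424.3, 161.4], [426.1, 161.2], [438.9, 168.3], [437.1, 179.4], [421.3, 179.4]]
95 top 151.3 [[451.2, 236.1], [452.9, 239.2], [452.7, 252.8], [450.4, 256.9], [443.6, 256.7], [443.6, 236.7]]
110 scene 405.6 [[360.8, 188.1], [362.2, 200.4], [360.7, 203.4], [334.6, 203.4], [334.6, 181.6], [355.7, 181.6]]
110 top 155.4 [[354.9, 219.3], [356.8, 217.1], [360.1, 216.6], [374.7, 222.2], [372.6, 226.7], [368.9, 228.7], [355.2, 223.9]]
110 sce
[... 3882 characters left out ...]
7  41  32  52  78  84  84  97
  127 154 161 162]
 [ 49  55  62  67  59  43  45  72  91  72  54  46  40  46  62  73  84 103
  129 154 161 162]
 [ 49  58  77  90  80  53  45  70  89  78  66  61  55  47  53  71  93 109
  129 155 161 161]
 [ 53  70  90  99  87  59  50  60  76  83  80  71  55  50  60  81 101 113
  129 155 161 162]
 [ 67  84  99 101  90  68  62  69  84  96  96  84  65  62  73  91 104 113
  131 155 162 161]
 [ 92  99 103 103  98  89  87  92  99 102 102  96  88  87  92 100 107 118
  139 158 161 161]
 [109 109 110 110 109 107 106 107 109 109 109 108 105 107 107 111 118 130
  152 161 161 162]
 [128 128 127 128 128 127 128 128 128 128 128 127 128 128 130 136 147 155
  159 162 161 162]]
```

```bash
python3 - <<'E'
from h import *
def c(n,x,y,k):
    w,h=400//k,300//k
    a=cv2.resize(C[n]["pixels"][y:y+h,x:x+w,::-1],None,fx=k,fy=k,interpolation=cv2.INTER_CUBIC)
    a=cv2.convertScaleAbs(a,alpha=1.5); a=cv2.copyMakeBorder(a,0,300-a.shape[0],0,400-a.shape[1],0)
    for i in range(0,w,5):
        X=int((i+.5)*k); cv2.line(a,(X,0),(X,4 if i%10 else 10),(0,0,255),1)
        if i%10==0: cv2.putText(a,str(x+i),(X+2,10),0,.35,(0,0,255),1)
    for i in range(0,h,5):
        Y=int((i+.5)*k); cv2.line(a,(0,Y),(4 if i%10 else 10,Y),(0,0,255),1)
        if i%10==0: cv2.putText(a,str(y+i),(2,Y-2),0,.35,(0,0,255),1)
    return a
m=np.vstack([np.hstack([c("scene",330,180,10),c("scene",415,155,10)]),np.hstack([c("scene",238,280,8),c("top",224,222,8)])])
cv2.imwrite("pics/c3.png",m)
E
```

```text
(no output)
```

View pics/c3.png

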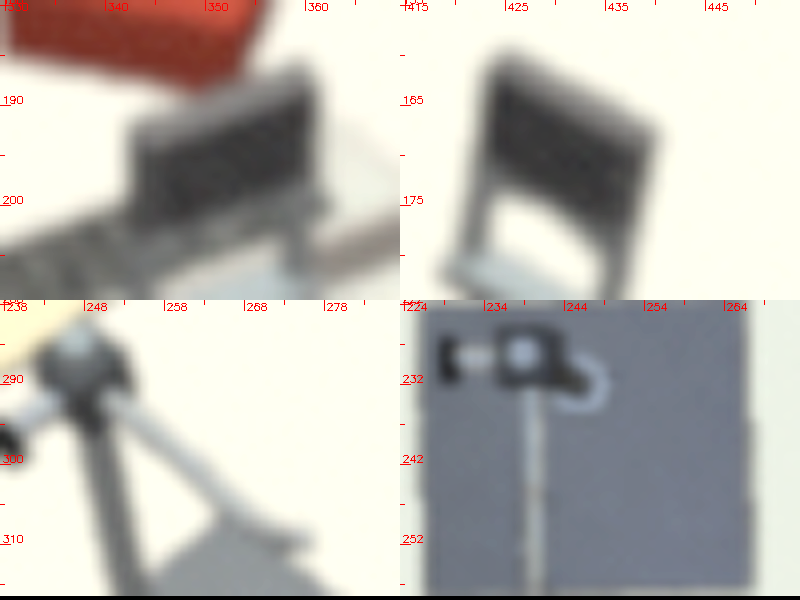

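The crop shows the plate-top centres at scene (351.7,190.0) for the finished carrier and (431.8,164.5) for the waiting one. In the top view they are at (365.5,220.2) and (451.3,244.2). The hook tip is at scene (276.5,309.6), and the hook runs down column ~240.3 in the top view.

```bash
python3 - <<'E'
from h import *
for n,s,t in(("done top",(351.7,190.0),(365.5,220.2)),("next top",(431.8,164.5),(451.35,244.2))):
    X,g=tri(s,t);print(n,X.round(4),"gap",g.round(4))
# base of grey stand
I=C["top"]["pixels"].astype(int)
base=lambda p:(p.max(2)<135)
q,a=quad("top",(218,212,60,60),base); print("base",np.round(q,1).tolist(),a)
for p in q: print(onz("top",p,.01).round(4),end=" ")
print()
# hook column per row (bright ridge on dark base)
for r in range(232,268,2):
    s=I[r,234:248].max(1); w=np.clip(s-np.median(s),0,None); print(r,round((w*np.arange(234,248)).sum()/max(w.sum(),1),2),s.tolist())
# post cap
print(I[224:234,233:247].max(2))
# stand blue
B=lambda p:(p[...,2]-p[...,0]>35)
q,a=quad("top",(412,226,54,46),B); print("blue",np.round(q,1).tolist(),a)
print([onz("top",p,.02).round(3).tolist() for p in q])
E
```

```text
done top [ 0.5967 -0.0325  0.1867] gap 0.0026
next top [ 0.5387 -0.2423  0.1601] gap 0.0018
base [[267.1, 221.3], [268.3, 247.4], [267.6, 258.1], [239.8, 260.6], [226.3, 258.8], [225.7, 222.1], [251.8, 220.4]] 1612.4296875
[0.612  0.2175 0.01  ] [0.5422 0.2146 0.01  ] [0.5139 0.2168 0.01  ] [0.508  0.2904 0.01  ] [0.5131 0.3262 0.01  ] [0.611  0.3277 0.01  ] [0.6147 0.2581 0.01  ] 
232 237.94 [87, 80, 64, 53, 52, 59, 63, 57, 49, 45, 43, 46, 53, 76]
234 242.41 [88, 89, 89, 87, 89, 102, 113, 100, 92, 100, 107, 100, 96, 105]
236 240.02 [87, 88, 89, 89, 91, 103, 116, 104, 93, 91, 93, 93, 93, 93]
238 240.27 [88, 87, 89, 88, 90, 103, 120, 112, 96, 91, 92, 92, 92, 92]
240 240.58 [87, 88, 89, 88, 89, 100, 117, 108, 94, 90, 90, 92, 92, 91]
242 240.25 [87, 88, 88, 88, 87, 100, 116, 107, 94, 90, 91, 91, 91, 91]
244 240.66 [87, 88, 88, 88, 86, 95, 112, 107, 94, 90, 90, 90, 91, 91]
246 241.67 [86, 88, 88, 88, 86, 90, 103, 98, 85, 87, 89, 90, 92, 91]
248 241.08 [87, 87, 88, 86, 84, 90, 109, 107, 89, 87, 90, 91, 91, 91]
250 240.8 [88, 88, 89, 87, 83, 89, 110, 110, 92, 88, 90, 90, 90, 90]
252 240.58
[... 806 characters left out ...]
51  50  67  87  91]
 [112 109  94  72  88 115 122 110  80  55  49  67  90  99]
 [119 116  98  72  83 109 116 103  76  53  46  63  90 110]
 [102  99  83  63  64  81  88  77  61  49  41  48  69  94]
 [ 90  88  78  60  53  56  59  56  52  46  38  40  50  65]
 [ 88  87  80  64  53  52  59  63  57  49  45  43  46  53]
 [ 88  88  87  82  77  76  91 102  87  76  76  73  63  64]]
blue [[453.4, 254.2], [453.1, 256.8], [451.1, 258.2], [425.1, 257.9], [423.6, 254.9], [423.9, 237.3], [425.7, 236.1], [442.1, 236.2]] 407.09375
[[0.519, -0.277, 0.02], [0.512, -0.276, 0.02], [0.508, -0.271, 0.02], [0.51, -0.202, 0.02], [0.518, -0.198, 0.02], [0.564, -0.2, 0.02], [0.568, -0.204, 0.02], [0.567, -0.248, 0.02]]
```

```bash
python3 - <<'E'
from h import *
I=C["top"]["pixels"][...,:].astype(float).max(2)
I8=I.astype(np.uint8)
r=(322,186,82,76); x,y,w,h=r
g=cv2.resize(I8[y:y+h,x:x+w],None,fx=4,fy=4,interpolation=cv2.INTER_CUBIC)
l=cv2.createLineSegmentDetector().detect(g)[0][:,0]
for s in sorted(l.tolist(),key=lambda s:-np.hypot(s[2]-s[0],s[3]-s[1]))[:12]:
    s=(np.array(s)+.5)/4-.5+[x,y,x,y]; A,B=onz("top",s[:2],.09),onz("top",s[2:],.09); d=B-A
    print(s.round(1),A[:2].round(4),B[:2].round(4),"ang",np.degrees(np.arctan2(d[1],d[0])).round(1),"len",np.linalg.norm(d).round(4))
E
```

```text
[328.  239.1 380.7 256.2] [0.5585 0.0568] [ 0.5138 -0.0766] ang -108.5 len 0.1407
[391.4 223.2 339.8 206.4] [ 0.5974 -0.1051] [0.6417 0.0257] ang 71.3 len 0.1381
[360.7 252.6 327.1 241.6] [ 0.5233 -0.026 ] [0.5522 0.059 ] ang 71.2 len 0.0898
[372.  234.  349.1 226.3] [ 0.5703 -0.0554] [0.5907 0.0027] ang 70.7 len 0.0615
[329.5 228.5 336.4 206.6] [0.5855 0.0525] [0.6412 0.0345] ang -17.9 len 0.0585
[338.9 205.9 333.3 223.5] [0.643 0.028] [0.5982 0.0427] ang 161.8 len 0.0472
[371.1 226.2 356.  221.2] [ 0.5902 -0.0533] [ 0.6035 -0.0151] ang 70.9 len 0.0405
[357.5 219.8 372.1 224.6] [ 0.6071 -0.019 ] [ 0.5945 -0.0559] ang -108.9 len 0.039
[368.8 228.9 354.4 224. ] [ 0.5834 -0.0472] [ 0.5964 -0.0107] ang 70.4 len 0.0387
[357.4 215.7 371.4 219.8] [ 0.6175 -0.0189] [ 0.6065 -0.0542] ang -107.2 len 0.037
[376.3 214.8 364.3 211. ] [ 0.6192 -0.0668] [ 0.6292 -0.0365] ang 71.8 len 0.032
[373.9 256.2 362.2 254.3] [ 0.5138 -0.0593] [ 0.519  -0.0297] ang 80.0 len 0.03
```

```bash
python3 - <<'E'
from h import *
for n,s,t,z in(("done",(351.7,190.0),(365.5,220.2),.19),("next",(431.8,164.5),(451.35,244.2),.164)):
    print(n,onz("scene",s,z).round(4),onz("top",t,z).round(4))
print("tip tri",tri((276.3,309.6),(240.4,260.3)), onz("top",(240.4,260.3),.157),onz("scene",(276.3,309.6),.157))
print("hook line",onz("top",(240.3,238),.153),onz("top",(240.5,252),.151))
print("postcap",onz("top",(238.8,228.2),.17), "tri",tri((246.3,285),(238.8,228.2)))
from bench import arm
s=arm.sense(); R=Ro.from_quat(s["tcp_rot"][[1,2,3,0]]); print(R.as_matrix().round(3))
E
```

```text
done [ 0.5933 -0.0306  0.19  ] [ 0.5974 -0.0314  0.19  ]
next [ 0.5356 -0.2388  0.164 ] [ 0.5392 -0.241   0.164 ]
tip tri (array([0.50532462, 0.2698868 , 0.15584201]), np.float64(0.0014022384927048985)) [0.50578703 0.27025123 0.157     ] [0.50414137 0.26987971 0.157     ]
hook line [0.56003192 0.27081736 0.153     ] [0.52606651 0.27070065 0.151     ]
postcap [0.5827047  0.27218177 0.17      ] tri (array([0.58317474, 0.27310068, 0.1617659 ]), np.float64(0.0003788806216402698))
[[ 0.927  0.375 -0.   ]
 [ 0.375 -0.927  0.002]
 [ 0.    -0.002 -1.   ]]
```

```bash
cat > g.py <<'E'
import sys; from h import *; from bench import arm
# target x y z, closing-axis yaw deg -> delta in tool axes
s=arm.sense(); R=Ro.from_quat(s["tcp_rot"][[1,2,3,0]]); x,y,z,a=map(float,sys.argv[1:5]); a=np.radians(a)
Y=np.array([np.cos(a),np.sin(a),0]); Z=np.array([0,0,-1.]); T=Ro.from_matrix(np.c_[np.cross(Y,Z),Y,Z])
print("t",round(s["time"],2),"pos",s["position"].round(4),"yaw",np.degrees(np.arctan2(*R.as_matrix()[[1,0],1])).round(2),"F",s["force"].round(2),"grip",round(s["gripper_force"],1),round(s["grip_width"],3))
print("d",R.inv().apply(np.array([x,y,z])-s["position"]).round(4),"r",(R.inv()*T).as_rotvec().round(4))
E
python3 -m handwheel '[[0.036, -0.0215, -0.005, 0, 0, 0], [0.072, -0.043, -0.01, 0, 0, 0], [0.108, -0.0645, -0.015, 0, 0, 0], [0.144, -0.086, -0.02, 0, 0, 0], [0.18, -0.1075, -0.025, 0, 0, 0]]' 0.6 20
python3 -m handwheel '[[0.036, -0.0215, 0, 0, 0, 0], [0.072, -0.043, 0, 0, 0, 0], [0.108, -0.0645, 0, 0, 0, 0], [0.144, -0.086, 0, 0, 0, 0], [0.18, -0.1075, 0, 0, 0, 0]]'
python3 -m handwheel '[[0.036, -0.0215, 0, 0, 0, -0.15], [0.072, -0.043, 0, 0, 0, -0.3], [0.108, -0.0645, 0, 0, 0, -0.45], [0.144, -0.086, 0, 0, 0, -0.6], [0.18, -0.1075, 0, 0, 0, -0.75]]'
python3 -m handwheel '[[0, 0, 0, 0, 0, 0], [0, 0, 0, 0, 0, 0]]'
python3 g.py 0.5955 -0.031 0.225 -18.6
```

```text
time: 0.6
position: [0.3428, -0.364, 0.2301]
tcp_rot: [-0.0, 0.982, 0.191, -0.0]
force: [0.4, -0.2, -0.7]
grip_width: 0.619
gripper_force: 0.0
time: 1.1
position: [0.4693, -0.1968, 0.2301]
tcp_rot: [-0.0, 0.982, 0.191, -0.0]
force: [1.0, -0.2, -0.4]
grip_width: 0.602
gripper_force: 0.0
time: 1.6
position: [0.5957, -0.0297, 0.2298]
tcp_rot: [-0.0, 0.842, 0.54, -0.0]
force: [1.0, -0.2, -0.7]
grip_width: 0.6
gripper_force: 0.0
time: 1.8
position: [0.5949, -0.0306, 0.2295]
tcp_rot: [-0.0, 0.843, 0.538, -0.001]
force: [-0.4, 0.2, -0.4]
grip_width: 0.603
gripper_force: 0.0
t 1.8 pos [ 0.5949 -0.0306  0.2295] yaw -24.93 F [-0.41  0.17 -0.43] grip 0.0 0.603
d [-0.0001  0.0007  0.0045] r [-0.0018  0.0009 -0.1105]
```

```bash

python3 -m handwheel '[[0, 0.0007, 0.015, 0, 0, -0.11], [0, 0.0007, 0.04, 0, 0, -0.11], [0, 0.0007, 0.063, 0, 0, -0.11], [0, 0.0007, 0.0635, 0, 0, -0.11]]' >/dev/null
python3 -m handwheel '[[0, 0, 0, 0, 0, 0]]' >/dev/null
python3 g.py 0.5955 -0.031 0.166 -18.6
python3 -m handwheel '[[0, 0, 0, 0, 0, 0], [0, 0, 0, 0, 0, 0], [0, 0, 0, 0, 0, 0], [0, 0, 0, 0, 0, 0], [0, 0, 0, 0, 0, 0]]' 0.0 4
python3 -m handwheel '[[0, 0, 0, 0, 0, 0], [0, 0, 0, 0, 0, 0], [0, 0, 0, 0, 0, 0], [0, 0, 0, 0, 0, 0], [0, 0, 0, 0, 0, 0]]'
python3 - <<'E'
from bench import arm
import cv2,numpy as np
s=arm.sense();print(s["force"],s["wrist_torque"])
m=[]
for n,(x,y) in(("scene",(300,155)),("top",(312,180))):
    d=arm.get_image(n)["pixels"][:,:,::-1][y:y+120,x:x+80]; m.append(cv2.resize(d,(400,600),interpolation=2))
cv2.imwrite("pics/g1.png",np.hstack(m))
E
```

```text
t 2.3 pos [ 0.595  -0.0327  0.1668] yaw -18.8 F [0.08 0.51 0.93] grip 0.0 0.603
d [ 0.0018 -0.0001  0.0008] r [-0.0014  0.0004 -0.0035]
time: 2.8
position: [0.5961, -0.0316, 0.1673]
tcp_rot: [0.0, 0.812, 0.583, 0.0]
force: [-0.8, -0.6, 0.4]
grip_width: 0.211
gripper_force: 0.0
time: 3.3
position: [0.5959, -0.0316, 0.1669]
tcp_rot: [-0.0, 0.812, 0.583, -0.0]
force: [-0.6, -0.2, 0.5]
grip_width: 0.109
gripper_force: 4.0
[-0.64739655 -0.20350132  0.45820836] [0.01692974 0.10729094 0.02351251]
```

View pics/g1.png

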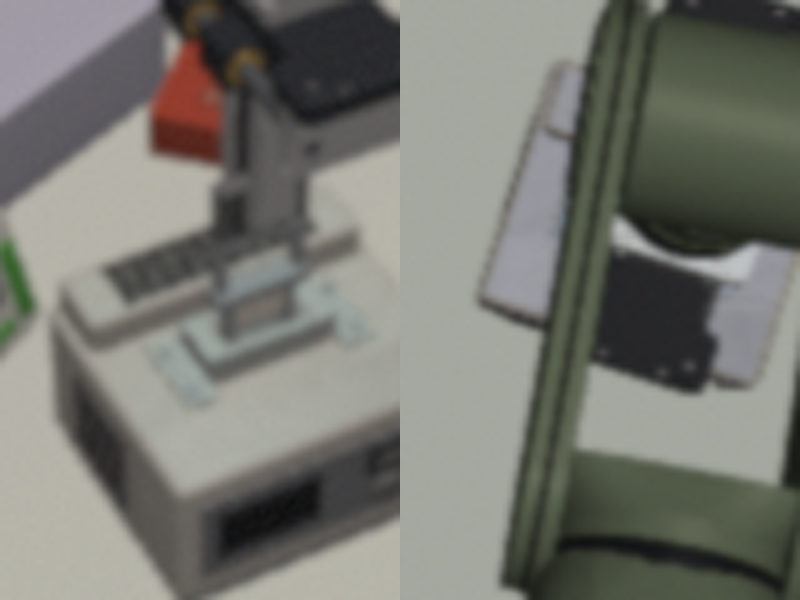

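The fingers stopped at 10.2 mm, which matches the plate thickness, and the picture shows them on the grip plate. The lateral force is near zero. I'll firm up the grip and lift.

```bash

python3 -m handwheel '[[0, 0, 0, 0, 0, 0], [0, 0, 0, 0, 0, 0], [0, 0, -0.01, 0, 0, 0], [0, 0, -0.02, 0, 0, 0], [0, 0, -0.03, 0, 0, 0]]' 0.0 25
python3 -m handwheel '[[0, 0, -0.02, 0, 0, 0], [0, 0, -0.04, 0, 0, 0], [0, 0, -0.06, 0, 0, 0], [0, 0, -0.07, 0, 0, 0], [0, 0, -0.07, 0, 0, 0]]'
python3 g.py 0.478 0.2705 0.1745 0.5
```

```text
time: 3.9
position: [0.596, -0.0317, 0.198]
tcp_rot: [0.0, 0.812, 0.583, 0.0]
force: [-0.7, 0.1, -0.9]
grip_width: 0.101
gripper_force: 25.0
time: 4.4
position: [0.5973, -0.0319, 0.2698]
tcp_rot: [0.002, 0.812, 0.583, 0.002]
force: [0.5, 0.3, -0.0]
grip_width: 0.104
gripper_force: 25.0
t 4.4 pos [ 0.5973 -0.0319  0.2698] yaw -18.68 F [ 0.54  0.31 -0.02] grip 25.0 0.104
d [ 0.2482 -0.2103  0.0944] r [ 5.100e-03  2.000e-04 -3.347e-01]
```

```bash

python3 -m handwheel '[[0.02, -0.018, 0, 0, 0, 0], [0.048, -0.044, 0, 0, 0, 0], [0.076, -0.07, 0, 0, 0, 0], [0.104, -0.095, 0, 0, 0, 0], [0.132, -0.12, 0, 0, 0, 0]]' >/dev/null
python3 -m handwheel '[[0.028, -0.025, 0, 0, 0, -0.08], [0.056, -0.05, 0, 0, 0, -0.16], [0.084, -0.076, 0, 0, 0, -0.24], [0.1, -0.09, 0, 0, 0, -0.3], [0.112, -0.102, 0, 0, 0, -0.335]]' >/dev/null
python3 -m handwheel '[[0, 0, 0.01, 0, 0, 0], [0, 0, 0.04, 0, 0, 0], [0, 0, 0.07, 0, 0, 0], [0, 0, 0.085, 0, 0, 0], [0, 0, 0.085, 0, 0, 0]]'
python3 -m handwheel '[[0, 0, 0, 0, 0, 0], [0, 0, 0, 0, 0, 0]]' >/dev/null
python3 g.py 0.465 0.2705 0.176 0.5
python3 - <<'E'
from bench import arm
import cv2,numpy as np
m=[]
for n,(x,y) in(("scene",(225,255)),("top",(200,200))):
    d=arm.get_image(n)["pixels"][:,:,::-1][y:y+120,x:x+80]; m.append(cv2.resize(d,(400,600),interpolation=2))
cv2.imwrite("pics/g2.png",np.hstack(m))
E
```

```text
time: 5.9
position: [0.4611, 0.2684, 0.1773]
tcp_rot: [-0.002, 0.705, 0.71, -0.004]
force: [-0.3, -0.2, -0.7]
grip_width: 0.106
gripper_force: 25.0
t 6.1 pos [0.4648 0.2704 0.183 ] yaw 0.46 F [-0.3   0.03  0.32] grip 25.0 0.109
d [0.0001 0.0002 0.007 ] r [ 0.002  -0.0006 -0.0007]
```

View pics/g2.png

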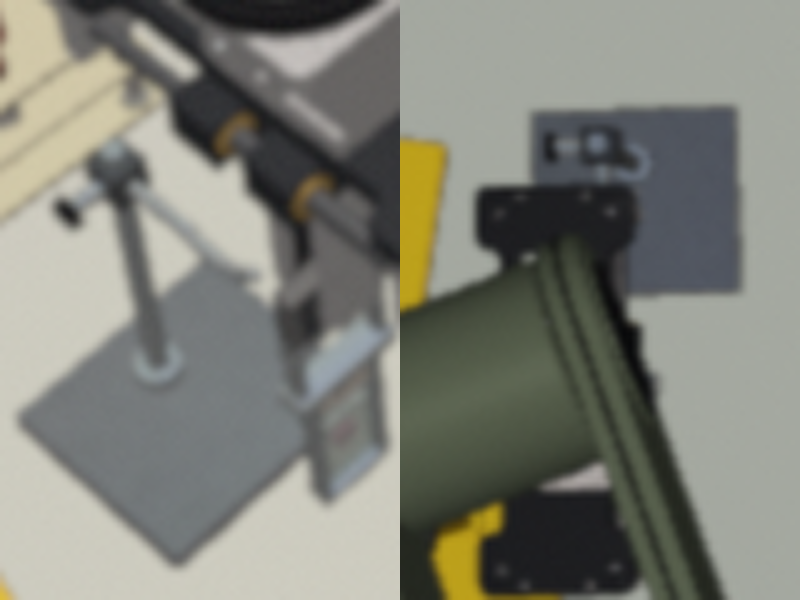

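The picture shows the carrier held upright just in front of the hook tip, with its window at hook height. I'll move in along +x (tool +y), then lower it.

```bash

python3 -m handwheel '[[0, 0, 0.006, 0, 0, 0], [0, 0.015, 0.006, 0, 0, 0], [0, 0.03, 0.006, 0, 0, 0], [0, 0.045, 0.006, 0, 0, 0], [0, 0.06, 0.006, 0, 0, 0]]'
python3 -m handwheel '[[0, 0.006, 0, 0, 0, 0], [0, 0.006, 0, 0, 0, 0], [0, 0.006, 0.005, 0, 0, 0], [0, 0.006, 0.01, 0, 0, 0], [0, 0.006, 0.014, 0, 0, 0]]'
python3 -m handwheel '[[0, 0, 0, 0, 0, 0], [0, 0, 0.002, 0, 0, 0], [0, 0, 0.002, 0, 0, 0]]'
python3 g.py 0.531 0.2705 0.159 0.5
```

```text
time: 6.7
position: [0.5244, 0.2712, 0.176]
tcp_rot: [0.0, 0.704, 0.71, 0.0]
force: [-0.6, 0.7, -0.7]
grip_width: 0.102
gripper_force: 25.0
time: 7.2
position: [0.5288, 0.2712, 0.1611]
tcp_rot: [-0.0, 0.704, 0.71, -0.001]
force: [0.3, -0.3, -0.7]
grip_width: 0.105
gripper_force: 25.0
time: 7.5
position: [0.5296, 0.2712, 0.1598]
tcp_rot: [-0.0, 0.704, 0.71, -0.0]
force: [-0.5, 0.7, -0.8]
grip_width: 0.101
gripper_force: 25.0
t 7.5 pos [0.5296 0.2712 0.1598] yaw 0.52 F [-0.45  0.7  -0.84] grip 25.0 0.101
d [-0.0007  0.0014  0.0008] r [-0.0003  0.0001  0.0004]
```

```bash
for i in 1 2 3; do
python3 -m handwheel '[[0, 0, 0.001, 0, 0, 0], [0, 0, 0.001, 0, 0, 0], [0, 0, 0.001, 0, 0, 0]]' | egrep 'pos|^force'; done
python3 - <<'E'
from bench import arm
import cv2,numpy as np
d=arm.get_image("scene")["pixels"][:,:,::-1][265:355,220:310]; cv2.imwrite("pics/g3.png",cv2.resize(d,(600,600),interpolation=2))
E
```

```text
position: [0.53, 0.2713, 0.1593]
force: [-0.7, -0.1, 0.2]
position: [0.53, 0.2713, 0.1591]
force: [-1.9, -0.3, 5.9]
position: [0.5301, 0.2713, 0.159]
force: [-3.1, -0.9, 8.5]
```

View pics/g3.png

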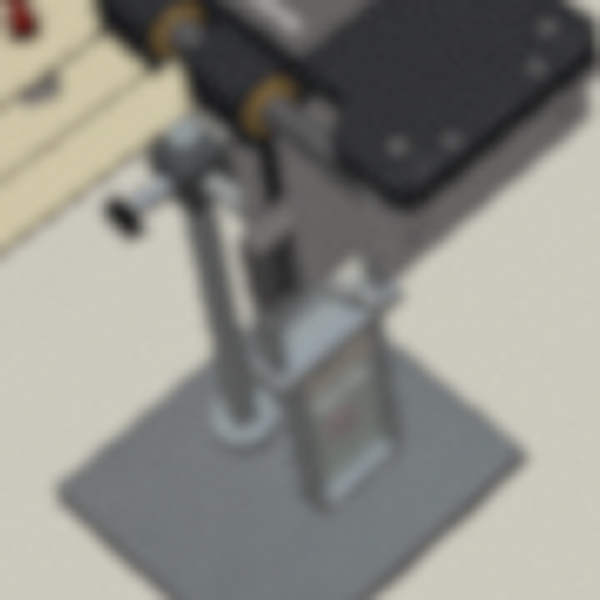

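The hook wire tip pokes out through the loop window at crop (380,290), and the contact height of 0.159 is what I predicted for the eye on the wire. I'll ease off, open slightly and rise.

```bash

python3 -m handwheel '[[0, 0, -0.002, 0, 0, 0], [0, 0, -0.002, 0, 0, 0]]' | egrep 'pos|^force'
python3 -m handwheel '[[0, 0, 0, 0, 0, 0], [0, 0, 0, 0, 0, 0], [0, 0, 0, 0, 0, 0], [0, 0, 0, 0, 0, 0]]' 0.18 | egrep -v rot
python3 -m handwheel '[[0, 0, -0.01, 0, 0, 0], [0, 0, -0.02, 0, 0, 0], [0, 0, -0.035, 0, 0, 0], [0, 0, -0.06, 0, 0, 0], [0, 0, -0.085, 0, 0, 0]]' | egrep -v rot
python3 g.py 0.5375 -0.24 0.225 -89
```

```text
position: [0.5301, 0.2713, 0.1592]
force: [-0.2, 0.4, 3.8]
time: 9.05
position: [0.5296, 0.2711, 0.1586]
force: [0.2, 0.5, -0.8]
grip_width: 0.179
gripper_force: 0.0
time: 9.55
position: [0.5299, 0.2713, 0.2461]
force: [0.5, 0.7, -0.8]
grip_width: 0.18
gripper_force: 0.0
t 9.55 pos [0.5299 0.2713 0.2461] yaw 0.52 F [ 0.47  0.74 -0.76] grip 0.0 0.18
d [-0.5113  0.003   0.0209] r [ 5.0000e-04 -1.0000e-03  1.5623e+00]
```

```bash

python3 -m handwheel '[[-0.03, 0, 0, 0, 0, 0], [-0.07, 0, 0, 0, 0, 0], [-0.11, 0, 0, 0, 0, 0], [-0.155, 0, 0, 0, 0, 0], [-0.2, 0, 0, 0, 0, 0]]' 0.5 >/dev/null
python3 -m handwheel '[[-0.045, 0, 0, 0, 0, 0.14], [-0.09, 0, 0, 0, 0, 0.28], [-0.135, 0, 0, 0, 0, 0.42], [-0.18, 0, 0, 0, 0, 0.56], [-0.225, 0, 0, 0, 0, 0.7]]' >/dev/null
python3 -m handwheel '[[0, 0, 0, 0, 0, 0.14], [0, 0, 0, 0, 0, 0.28], [0, 0, 0, 0, 0, 0.42], [0, 0, 0, 0, 0, 0.56], [0, 0, 0, 0, 0, 0.7]]' >/dev/null
python3 -m handwheel '[[0, 0, 0, 0, 0, 0], [0, 0, 0, 0, 0, 0]]' >/dev/null
python3 g.py 0.538 -0.2405 0.225 -89
python3 - <<'E'
from bench import arm
import cv2,numpy as np
m=[]
for n,(x,y) in(("scene",(215,260)),("top",(205,205))):
    d=arm.get_image(n)["pixels"][:,:,::-1][y:y+90,x:x+60]; m.append(cv2.resize(d,(400,600),interpolation=2))
cv2.imwrite("pics/g4.png",np.hstack(m))
E
```

```text
t 11.25 pos [ 0.534  -0.1539  0.2451] yaw -79.53 F [0.44 0.88 0.24] grip 0.0 0.497
d [-0.0118  0.0858  0.0202] r [ 0.0008 -0.0015  0.1653]
```

View pics/g4.png

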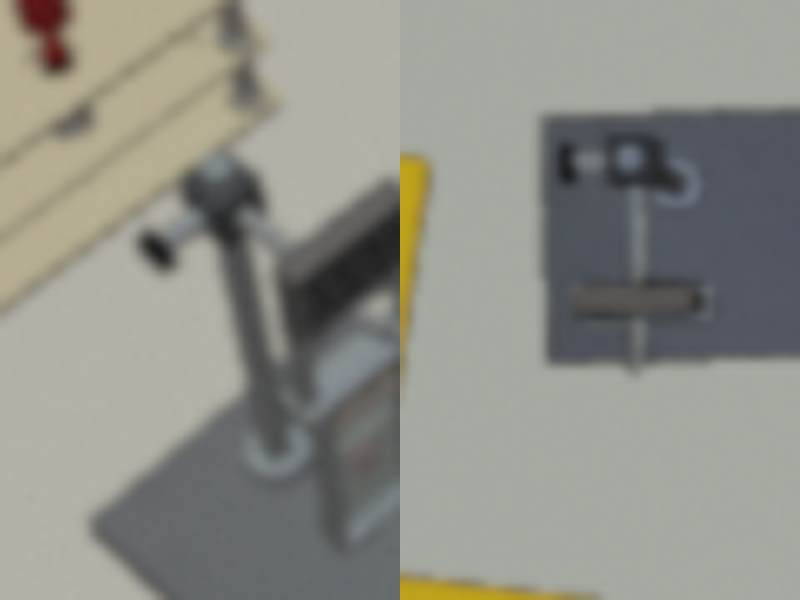

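The top view shows the finished carrier hanging centred on the wire at tile (635,300), well between tip and post, and untouched. On to the waiting carrier.

```bash

python3 -m handwheel '[[-0.004, 0.03, 0, 0, 0, 0.08], [-0.009, 0.065, 0, 0, 0, 0.165], [-0.0118, 0.0858, 0, 0, 0, 0.165], [-0.0118, 0.0858, 0.01, 0, 0, 0.165], [-0.0118, 0.0858, 0.02, 0, 0, 0.165]]' >/dev/null
python3 -m handwheel '[[0, 0, 0, 0, 0, 0], [0, 0, 0, 0, 0, 0]]' >/dev/null
python3 g.py 0.538 -0.241 0.135 -89
```

```text
t 12.05 pos [ 0.5369 -0.2388  0.2231] yaw -89.05 F [-0.29 -0.33 -0.37] grip 0.0 0.5
d [0.0012 0.0023 0.0881] r [-0.0013  0.0015 -0.0009]
```

```bash

python3 -m handwheel '[[0.001, 0.002, 0.02, 0, 0, 0], [0.001, 0.002, 0.045, 0, 0, 0], [0.001, 0.002, 0.07, 0, 0, 0], [0.001, 0.002, 0.087, 0, 0, 0], [0.001, 0.002, 0.087, 0, 0, 0]]' |egrep 'pos|^force'
python3 g.py 0.538 -0.241 0.135 -89
python3 -m handwheel '[[0, 0, 0, 0, 0, 0], [0, 0, 0, 0, 0, 0], [0, 0, 0, 0, 0, 0], [0, 0, 0, 0, 0, 0], [0, 0, 0, 0, 0, 0]]' 0.0 4 >/dev/null
python3 -m handwheel '[[0, 0, 0, 0, 0, 0], [0, 0, 0, 0, 0, 0], [0, 0, 0, 0, 0, 0], [0, 0, 0, 0, 0, 0]]'
python3 g.py 0.538 -0.241 0.135 -89
```

```text
position: [0.5365, -0.2401, 0.1342]
force: [-0.4, 0.4, -0.5]
t 12.55 pos [ 0.5365 -0.2401  0.1342] yaw -89.07 F [-0.37  0.35 -0.46] grip 0.0 0.502
d [ 0.0014  0.0009 -0.0008] r [-0.0034  0.0049 -0.0013]
time: 13.45
position: [0.5388, -0.2425, 0.1376]
tcp_rot: [0.0, 1.0, 0.007, 0.001]
force: [0.3, 1.5, 4.8]
grip_width: 0.111
gripper_force: 4.0
t 13.45 pos [ 0.5388 -0.2425  0.1376] yaw -89.15 F [0.32 1.48 4.84] grip 4.0 0.111
d [-0.0007 -0.0015  0.0026] r [ 0.0005 -0.001  -0.0026]
```

```bash

python3 -m handwheel '[[0, 0, 0, 0, 0, 0], [0, 0, -0.002, 0, 0, 0], [0, 0, -0.01, 0, 0, 0], [0, 0, -0.03, 0, 0, 0], [0, 0, -0.06, 0, 0, 0]]' 0.0 30
python3 -m handwheel '[[0, 0, -0.04, 0, 0, 0], [0, 0, -0.08, 0, 0, 0], [0, 0, -0.11, 0, 0, 0], [0, 0, -0.12, 0, 0, 0], [0, 0, -0.12, 0, 0, 0]]'
python3 g.py 0.5955 -0.031 0.235 -18.6
python3 - <<'E'
from bench import arm
import cv2,numpy as np
m=[]
for n,(x,y) in(("scene",(385,100)),):
    d=arm.get_image(n)["pixels"][:,:,::-1][y:y+90,x:x+90]; m.append(cv2.resize(d,(600,600),interpolation=2))
cv2.imwrite("pics/g5.png",np.hstack(m))
E
```

```text
time: 13.95
position: [0.5365, -0.242, 0.1951]
tcp_rot: [-0.001, 1.0, 0.007, -0.003]
force: [-1.0, 0.0, -0.7]
grip_width: 0.102
gripper_force: 30.0
time: 14.45
position: [0.5389, -0.2431, 0.3186]
tcp_rot: [0.001, 1.0, 0.007, 0.001]
force: [1.4, 0.2, -1.8]
grip_width: 0.101
gripper_force: 30.0
t 14.45 pos [ 0.5389 -0.2431  0.3186] yaw -89.17 F [ 1.45  0.21 -1.81] grip 30.0 0.101
d [ 0.0594 -0.2115  0.0832] r [ 4.0000e-03 -7.0000e-04 -1.2317e+00]
```

View pics/g5.png

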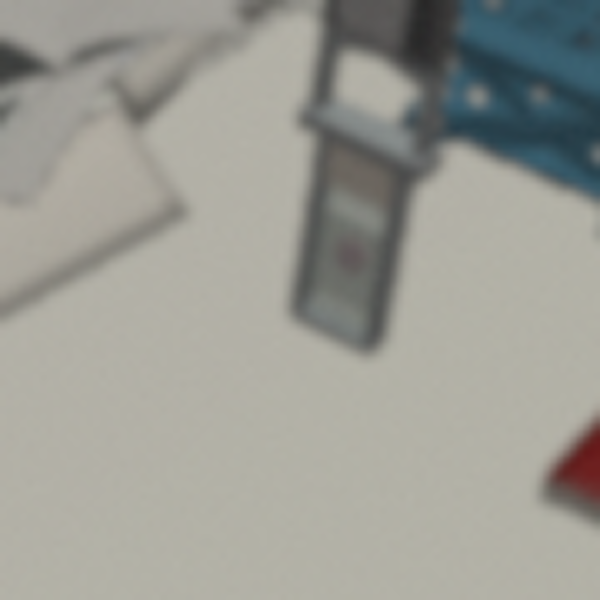

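The waiting carrier is in the gripper and upright, with its bottom front corners at scene (428.7,147.2) and (440.7,152.3). I'll check its sideways offset in the hand against the same corners of the first carrier.

```bash
python3 - <<'E'
from h import *
o=-C["scene"]["R"].T@C["scene"]["t"]; print("cam",o.round(2))
c=np.array([.5389,-.2431,.203]); a=np.radians(.85)
for nm,c,cy,cx,px in (("next",c,np.array([np.cos(a),np.sin(a),0]),np.array([-np.sin(a),np.cos(a),0]),((428.7,147.2),(440.7,152.3))),
  ("done",np.array([.4648,.2704,.064]),np.array([0,1,0.]),np.array([-1.,0,0]),((289.5,354.5),(302.1,345.5)))):
    for sg in(1,-1):
        for k in(1,-1):
            print(nm,sg,k,proj("scene",c+sg*.017*cy+k*.0045*cx).round(1))
    m=np.mean(px,0); P=onz("scene",m,c[2]); print(nm,"mid ray",P.round(4),"off along carrier y",((P-c)@cy).round(4),"x",((P-c)@cx).round(4))
# plate on hook via top picture
from bench import arm
im=arm.get_image("top")["pixels"]; s=im.max(2); print(s[246:254,228:252])
E
```

```text
cam [0.06 0.59 0.94]
next 1 1 [426.6 147.1]
next 1 -1 [429.  145.2]
next -1 1 [439.3 153.5]
next -1 -1 [441.6 151.6]
next mid ray [ 0.537  -0.2428  0.203 ] off along carrier y -0.0019 x 0.0003
done 1 1 [289.5 356.6]
done 1 -1 [286.2 353.6]
done -1 1 [302.4 345.1]
done -1 -1 [299.1 342.2]
done mid ray [0.4617 0.2695 0.064 ] off along carrier y -0.0009 x 0.0031
[[ 91  91  91  90  89  88  89  89  89  90  87  90 101  94  81  83  86  88
   88  89  90  92  94  98]
 [ 91  91  92  91  86  80  80  80  81  81  80  80  84  74  63  66  68  70
   71  73  76  80  92 101]
 [ 89  91  92  92  86  85  84  85  85  87  86  85  84  80  78  79  80  81
   81  80  75  80 100 109]
 [ 90  90  89  85  88  87  88  88  88  89  89  88  88  88  87  88  88  88
   87  86  75  65  83 100]
 [ 91  91  86  82  85  85  85  85  86  87  87  87  87  88  88  87  86  85
   85  83  72  58  75  94]
 [ 90  90  85  76  75  75  75  74  76  78  79  80  81  82  80  80  78  76
   76  74  70  69  85  98]
 [ 90  89  85  75  71  67  65  64  65  67  68  73  83  84  80  79  80  79
   78  80  84  93 103 105]
 [ 88  91  89  87  87  88  87  86  86  85  85  92 106 103  87  81  83  85
   85  85  87  90  92  95]]
```

```bash

python3 -m handwheel '[[0.01, -0.035, 0, 0, 0, -0.12], [0.024, -0.08, 0, 0, 0, -0.25], [0.037, -0.13, 0, 0, 0, -0.38], [0.05, -0.175, 0, 0, 0, -0.5], [0.06, -0.211, 0, 0, 0, -0.62]]' >/dev/null
python3 -m handwheel '[[0, 0, 0.01, 0, 0, -0.13], [0, 0, 0.025, 0, 0, -0.26], [0, 0, 0.04, 0, 0, -0.4], [0, 0, 0.055, 0, 0, -0.52], [0, 0, 0.065, 0, 0, -0.61]]' >/dev/null
python3 -m handwheel '[[0, 0, 0, 0, 0, 0], [0, 0, 0, 0, 0, 0], [0, 0, 0, 0, 0, 0]]' >/dev/null
python3 g.py 0.5959 -0.0316 0.235 -18.7
```

```text
t 15.85 pos [ 0.5952 -0.0305  0.2518] yaw -18.76 F [ 0.32 -0.82 -0.32] grip 30.0 0.107
d [-0.0008  0.001   0.0168] r [-0.0003  0.0001 -0.001 ]
```

```bash

python3 -m handwheel '[[-0.0008, 0.001, 0.01, 0, 0, 0], [-0.0008, 0.001, 0.02, 0, 0, 0], [-0.0008, 0.001, 0.028, 0, 0, 0], [-0.0008, 0.001, 0.028, 0, 0, 0], [-0.0008, 0.001, 0.028, 0, 0, 0]]' >/dev/null
python3 g.py 0.5959 -0.0316 0.235 -18.7
for i in 1 2 3; do python3 -m handwheel '[[0, 0, 0.001, 0, 0, 0], [0, 0, 0.002, 0, 0, 0], [0, 0, 0.002, 0, 0, 0]]' | egrep 'pos|^force'; done
python3 g.py 0.5959 -0.0316 0.235 -18.7
```

```text
t 16.35 pos [ 0.5956 -0.0314  0.2234] yaw -18.68 F [-0.79 -0.13 -0.87] grip 30.0 0.104
d [-0.      0.0003 -0.0116] r [-0.0011  0.0001  0.0003]
position: [0.596, -0.0315, 0.2221]
force: [0.4, 0.3, -0.7]
position: [0.5958, -0.0315, 0.2198]
force: [-0.2, -0.2, -0.9]
position: [0.5958, -0.0315, 0.2177]
force: [0.1, 0.3, -0.6]
t 17.25 pos [ 0.5958 -0.0315  0.2177] yaw -18.68 F [ 0.15  0.35 -0.58] grip 30.0 0.101
d [-0.0001  0.0002 -0.0173] r [-0.0004  0.0001  0.0004]
```

```bash

for i in 1 2 3 4 5 6; do python3 -m handwheel '[[0, 0, 0.001, 0, 0, 0], [0, 0, 0.002, 0, 0, 0], [0, 0, 0.002, 0, 0, 0]]' | egrep 'pos|^force'; done
python3 g.py 0.5959 -0.0316 0.235 -18.7
```

```text
position: [0.5958, -0.0315, 0.2157]
force: [0.3, -1.0, -0.7]
position: [0.5958, -0.0315, 0.2137]
force: [-0.4, -0.4, -1.6]
position: [0.5958, -0.0315, 0.2117]
force: [-0.4, 0.4, -0.6]
position: [0.5958, -0.0315, 0.2097]
force: [-0.2, -0.7, -0.2]
position: [0.5958, -0.0315, 0.2077]
force: [0.7, -0.3, -1.2]
position: [0.5958, -0.0315, 0.2057]
force: [-1.0, -0.2, -0.9]
t 19.05 pos [ 0.5958 -0.0315  0.2057] yaw -18.68 F [-1.03 -0.16 -0.86] grip 30.0 0.101
d [-0.0001  0.0002 -0.0293] r [-0.0004  0.      0.0004]
```

It entered the narrow part without contact. Continuing down.

```bash

for i in 1 2; do python3 -m handwheel '[[0, 0, 0.004, 0, 0, 0], [0, 0, 0.008, 0, 0, 0], [0, 0, 0.012, 0, 0, 0], [0, 0, 0.016, 0, 0, 0], [0, 0, 0.02, 0, 0, 0]]' | egrep 'pos|^force'; done
for i in 1 2 3 4 5; do python3 -m handwheel '[[0, 0, 0.0015, 0, 0, 0], [0, 0, 0.003, 0, 0, 0], [0, 0, 0.003, 0, 0, 0]]' | egrep 'pos|^force'; done
python3 g.py 0.5959 -0.0316 0.1456 -18.7
```

```text
position: [0.5958, -0.0315, 0.1854]
force: [-0.3, 0.7, 0.2]
position: [0.5959, -0.0315, 0.1656]
force: [-0.5, 0.1, -0.9]
position: [0.5957, -0.0315, 0.163]
force: [-1.6, -0.4, 0.8]
position: [0.5961, -0.0315, 0.16]
force: [-0.4, 0.6, 0.4]
position: [0.596, -0.0316, 0.1569]
force: [0.2, -0.0, 1.0]
position: [0.596, -0.0315, 0.1538]
force: [-0.4, 0.1, 1.5]
position: [0.596, -0.0315, 0.1508]
force: [0.1, -0.6, 1.1]
t 21.55 pos [ 0.596  -0.0315  0.1508] yaw -18.68 F [ 0.13 -0.58  1.1 ] grip 30.0 0.104
d [-0.0001 -0.0001  0.0052] r [ 0.0003 -0.      0.0004]
```

Spring force appears at the predicted height. I'll press on until the shoulder meets the guard and the force rises.

```bash

for i in 1 2 3 4 5 6 7; do python3 -m handwheel '[[0, 0, 0.001, 0, 0, 0], [0, 0, 0.001, 0, 0, 0]]' | egrep 'pos|^force'; done
python3 g.py 0.5959 -0.0316 0.1456 -18.7
```

```text
position: [0.596, -0.0315, 0.1499]
force: [-0.7, 0.6, 2.3]
position: [0.596, -0.0315, 0.1489]
force: [-0.0, -0.3, 2.8]
position: [0.596, -0.0315, 0.1479]
force: [-1.0, 0.6, 2.0]
position: [0.596, -0.0315, 0.1469]
force: [0.2, 0.5, 3.2]
position: [0.596, -0.0315, 0.1459]
force: [-0.5, 0.3, 1.7]
position: [0.596, -0.0315, 0.1456]
force: [-0.9, 0.7, 5.3]
position: [0.5961, -0.0315, 0.1456]
force: [-3.1, -0.6, 9.5]
t 22.95 pos [ 0.5961 -0.0315  0.1456] yaw -18.67 F [-3.09 -0.57  9.54] grip 30.0 0.104
d [-0.0001 -0.0001 -0.    ] r [0.0005 0.0001 0.0006]
```

The tool stopped hard at exactly the predicted 0.1456, so the shoulder is down on the guard. I'll settle, check the hung carrier by image difference, and hand in.

```bash

python3 -m handwheel '[[0, 0, 0, 0, 0, 0], [0, 0, 0, 0, 0, 0], [0, 0, 0, 0, 0, 0]]' | egrep 'pos|force'
python3 - <<'E'
from bench import arm
im=arm.get_image("top")["pixels"].max(2); print(im[247:252,230:250])
s=arm.sense(); print(s["position"],s["force"],s["gripper_force"])
print(arm.finish_job())
E
```

```text
position: [0.5961, -0.0316, 0.1456]
force: [-2.7, 0.6, 9.3]
gripper_force: 30.0
[[89 89 84 79 78 79 80 79 77 78 81 73 62 64 66 67 68 71 74 79]
 [91 90 84 81 83 83 84 84 84 83 82 78 77 77 78 79 78 78 73 76]
 [87 84 85 86 87 87 87 87 87 87 85 85 86 86 86 86 86 84 74 62]
 [84 80 82 83 83 84 85 86 86 85 85 85 85 85 84 84 84 81 71 56]
 [82 74 74 73 72 72 73 75 77 78 80 80 79 78 76 74 74 73 68 68]]
[ 0.59606322 -0.03152548  0.14559458] [-3.29553533  0.94113851 10.22006836] 29.967437982559204
the job is handed in; nothing more can be done
None
```

The job is handed in at about 23 s; no verdict was printed, but by the last readings the finished carrier hangs still on the grey stand's hook, and the waiting carrier is held at 30 N with its shoulder bar pressed down on the guard.

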